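# Check the lid spring of a sample box

## Robot

A 7-joint arm with a two-finger parallel gripper is mounted at the origin on a cart in front of the work surface, level with it; the furniture and walls round the work are solid. World frame = base frame: x ahead of the robot, y to its left, z up, the work surface at z = 0. Lengths are in m, angles in rad, forces in N, time in s.
With the tool pointing down it reaches from about 0.375 to 0.925 m from the base axis. Payload 3.1 kg.
Tool frame: the origin (TCP) lies between the finger pads, 19 mm behind the fingertips; this is the grasp point; z points along the fingers, y is the line along which they close (so a half turn about z gives the same grasp; the last joint's range is limited). The gripper opens to 85 mm and grips with 20 to 120 N. Pads are 22 mm wide; open, the fingers measure 114 mm over their backs; the gripper's body (76 mm by 85 mm) begins 54 mm behind the grasp point. The pads swing forward as they close: fully open they stand 13 mm farther back than shut.
Start: joints at [-1.224, 0.383, 0.044, 1.598, -0.018, 1.161, -0.05], TCP at [0.28, 0.587, 0.25] pointing down, gripper open.
Joint ranges: [-2.61, 2.61], [-0.41, 2.15], [-1.48, 1.57], [0, 2.5], [-1.57, 4.71], [0.05, 1.97], [-2.85, 2.85]. Speed limits (rad/s): [2.79, 2.79, 3.14, 3.14, 3.14, 3.14, 3.14].

## Interface

Orientations are given as a unit quaternion [x, y, z, w].
In Python, from bench import move_ptp, movel, move_j, move_gripper, pause, inverse_kinematics, read_camera, camera_params, MotionError, sign_off, look_for, tip_of, read_time_s, read_qpos, read_joint_vel, read_effort, read_eef_pos, read_tcp_rot, read_ft_force, read_ft_torque, read_finger_gap gives the robot as it stands. Calls block until the motion is done:
- move_ptp(position, orientation): joint-space move of the TCP to a pose.
- movel(position, orientation=None, speed=0.15): straight line of the TCP; orientation=None keeps the orientation; speed is the mean speed in m/s.
- move_j(angles): joint-space move.
- move_gripper(opening, effort=None): finger opening in m; effort is the grip in N (None keeps the last); returns when the fingers have stopped.
- pause(seconds).
- inverse_kinematics(position, orientation): joint angles nearest the present ones, or None.
- read_camera(name): name is "side" or "top"; returns the picture (384x512x3 uint8, red, green, blue); there is no depth.
- camera_params(name): a dict with "K" (3x3 intrinsics, pixels), "camera_from_world" (4x4, takes a point from world to camera coordinates). Camera axes: x right, y down, z forward; pixel columns grow to the right and rows downward; lengths in m; the calibration is good to about 2 mm. A picture is of the moment at which its call begins. camera_params takes no time and is no camera call.
A pose or a line that the arm cannot do raises MotionError and nothing moves.
- sign_off(): hands the job in, once; it reports no verdict.
Trained networks look in the newest picture that a camera, given by its name, has taken for a name from the list of things; names that differ only in an ending like _2 or _b are one class to them, and where a whole thing is asked for, a point or a joint stands for the part that bears it (a point fixed in the world has none). Each returns a list of dicts, best first, with "confidence" (0 to 1); they miss things now and then, are a little off and sometimes report something else, mostly with a low value. They report only what shows in the picture. A call takes as long as a camera call.
- look_for(camera, name): "at" ([column, row] in pixels, amid what is visible of it).
- tip_of(camera, name): "at" ([column, row] in pixels: a listed point, or the origin of a listed thing).
Readings, each from a call of its own:
- read_time_s(): time.
- read_qpos(): joint angles.
- read_joint_vel(): joint speeds.
- read_effort(): joint torques, N m.
- read_eef_pos(): TCP position.
- read_tcp_rot(): TCP orientation.
- read_ft_force(): force on the tool from outside, world axes, zero at the start.
- read_ft_torque(): the same for the moment, N m.
- read_finger_gap(): finger opening in m.
Only numpy, scipy, OpenCV 4.12 (cv2) and the standard library are available. Lean on these libraries where they do the work, as an engineer would, in place of code of your own. Each camera call takes 0.05 s, during which the arm holds its last target. There are 200 camera calls.

## Task

The lid spring of the grey sample box is due for its check. Unlock the lid by turning the black locking cap at its right-hand side anticlockwise as far as it goes, then raise the lid by its bar handle until its pointer is clearly past the red balance mark, keeping hold of it so that it does not fly back towards the black stop. Bring it back just below the balance mark, into the yellow band, and finish while holding the lid still there; leave the other things on the worktop where they are.

Things in the scene. Friction and masses are not known exactly. Their poses are not given: they have to be found in the camera images.
- sample_box: Grey metal sample box, 160 (x) x 200 (y) x 86 mm, fixed to the worktop. Origin: centre of its underside; -x is its front (towards the robot), +y its left; yaw -0.35 to 0.15 rad. White hinged lid, 87 to 97 mm above the worktop. On its right, at (-20, -140) mm, a grey boss 38 mm across carries the locking cap. Vials inside.
- balance_mark (a point): Red mark at 1.00 rad on the white upright quadrant, 90 mm radius about the hinge line, at the box's left side (y = +104 to +124 mm). Yellow band from 0.72 to 0.94 rad, black stop at 1.55 rad. A black pointer with a red tip on the lid's left edge shows the lid's angle on it.
- lid (a joint): Lid angle in rad: 0 shut and level, growing as its front rises; hard stop at 1.55. Below 1.00 its weight wins and it falls shut (about 1.3 N at the bar to lift it from shut, 0.4 N to hold it at 0.83); above 1.00 the spring wins and throws it open (0.4 N at 1.15). It rises no more than about 0.04 rad while the cap is locked.
- lid_hinge (a point): Point on the lid's hinge line, at the middle of the box's rear edge, 92 mm above the worktop; the hinge line runs along the box's y.
- lid_bar (a point): Middle of the lid's handle bar: round steel, 10 mm diameter, along the box's y, 74 mm free between two arms, in the lid's plane, 200 mm from the hinge line and 33 mm clear in front of the lid's edge; 92 mm above the worktop when shut. It may turn between the fingers as the lid rises, so a tool pointing straight down can stay so.
- cap (a joint): Angle of the locking cap in rad: starts locked, between 0 and 0.2; grows as it turns anticlockwise seen from above; hard stop at 1.40. Friction 0.08 N m. Its red tongue clears the lid's ear, and the lid is free, above 1.05.
- cap_grip (a point): Point on the upright axis of the black ribbed locking cap, at the height to grip it, 132 mm above the worktop. The cap is 42 mm across, 36 mm tall (106 to 142 mm above the worktop); below it, at 99.5 to 105.5 mm, a red tongue reaches 33 mm from the axis, at cap angle 0 towards the lid.
- water_bath: Bystander, fixed: grey water bath with a tall black-fronted control head, 215 (x) x 335 (y) mm, 330 mm high, at the left rear; the gripper must go round it. Origin: centre of its underside. (At the right rear a clear extraction hood of about 350 mm diameter hangs over the hotplate, its rim 0.5 m or more above the worktop, its middle at x 0.7, y -0.27.)
- pe_jar: Bystander: white plastic jar with a white lid, 60 mm across, 71 mm tall. Origin: centre of its underside; to be left alone.
- amber_jar: Bystander: brown glass jar with a black lid, 52 mm across, 66 mm tall. Origin: centre of its underside; to be left alone.
- screwdriver: Bystander: orange-handled screwdriver lying on the worktop, 165 mm long, 25 mm thick. Origin: centre of its underside; to be left alone.
- buffer_4: Bystander: small bottle with a red cap, 42 mm across, 80 mm tall, to the right of the sample box. Origin: centre of its underside; to be left alone.
- tape_roll: Bystander: roll of beige tape lying flat, 100 mm across, 25 mm high. Origin: centre of its underside; to be left alone.

How it is judged:
On the way, in this order (a step that is already met when the one before it is completed fails the run):
1. the locking cap is turned open (beyond 1.1 rad) (value of joint cap above 1.1 rad), for 0.2 s.
2. the lid is past its balance point (above 1.06 rad) with the fingers on it (value of joint lid above 1.06 rad and contact force between the fingers and lid above 0.05 N), for 0.2 s.
At the end, for the whole second after the job is handed in: The cap is unlocked (above 1.05 rad), and the fingers hold the lid still (under 0.1 rad/s) just below its balance point, between 0.72 and 0.94 rad: its pointer within the yellow band (value of joint lid between 0.72 and 0.94 rad and velocity of joint lid between -0.1 and 0.1 rad/s and contact force between the fingers and lid above 0.05 N and value of joint cap above 1.05 rad); the arm keeps its last pose, push and grip.
It fails at once if the lid flies open (beyond 1.4 rad) (value of joint lid above 1.4 rad).
It fails at once if another thing on the worktop is moved by more than 25 mm (distance of any of pe_jar, amber_jar, screwdriver, buffer_4, tape_roll from where it was at the start of the episode above 0.025 m).
It also fails if it takes over 54 s, if anything falls off the work surface, if the arm or the gripper's body presses on something with over 40 N, if the wrist force passes 120 N, or if a joint passes its speed limit or range.

## Working session

There is one attempt and no reset: what is moved stays moved. The work goes in short steps, each a Python script; the robot and the scene stay as the last script left them, time stands still between calls to the robot, and variables do not carry over. Pictures are saved under pics/ and viewed, on a budget of 10 in all, crops included, one or two more only if the job needs it, and the job is handed in when it is done.

```bash
ls; mkdir -p pics
cat > h.py <<'E'
import numpy as np, cv2
from bench import *
def cam(c):
    p=camera_params(c); return np.array(p["K"]),np.array(p["camera_from_world"])
def ray(c,px):
    K,T=cam(c); R,t=T[:3,:3],T[:3,3]
    d=R.T@np.linalg.inv(K)@np.array([px[0],px[1],1.]); return -R.T@t,d
def atz(c,px,z):
    o,d=ray(c,px); return o+d*(z-o[2])/d[2]
def tri(p1,p2,c1="side",c2="top"):
    o1,d1=ray(c1,p1);o2,d2=ray(c2,p2)
    s=np.linalg.lstsq(np.c_[d1,-d2],o2-o1,rcond=None)[0]
    a,b=o1+d1*s[0],o2+d2*s[1]; return (a+b)/2,np.linalg.norm(a-b)
def proj(c,P):
    K,T=cam(c); q=K@(T[:3,:3]@np.array(P)+T[:3,3]); return q[:2]/q[2]
def save(c,name):
    im=read_camera(c); cv2.imwrite(f"pics/{name}.png",im[:,:,::-1]); return im
E
python3 - <<'E'
from h import *
np.set_printoptions(precision=3,suppress=True)
a=save("side","s0");b=save("top","t0")
cv2.imwrite("pics/t0b.png",cv2.resize(b[:,:,::-1],(768,576)))
for c in("side","top"):
    o,d=ray(c,(256,192));print(c,o,d)
Z=dict(cap_grip=.132,lid_bar=.092,lid_hinge=.092,sample_box=0,balance_mark=.15,buffer_4=0,pe_jar=0,amber_jar=0,screwdriver=0,tape_roll=0,water_bath=0)
for n,z in Z.items():
    r={}
    for c in("side","top"):
        l=tip_of(c,n)
        for q in l[:2]: print(n,c,np.round(q["at"],1),round(q["confidence"],2),atz(c,q["at"],z))
        if l:r[c]=l[0]["at"]
    if len(r)==2: print("   tri",*tri(r["side"],r["top"]))
print(read_time_s(),read_tcp_rot())
E
```

```text
pics
side [ 0.099 -1.281  1.191] [ 0.24   0.741 -0.628]
top [-0.319 -0.144  1.572] [ 0.479  0.058 -0.876]
cap_grip side [263.1 209. ] 0.66 [ 0.498 -0.127  0.132]
cap_grip top [248.7 188.4] 0.73 [ 0.481 -0.016  0.132]
cap_grip top [275.9 187. ] 0.62 [ 0.502 -0.129  0.132]
   tri [ 0.541 -0.007  0.022] 0.0028228424941920166
lid_bar side [233.7 197.5] 0.7 [0.432 0.01  0.092]
lid_bar top [241.2 200.7] 0.76 [0.441 0.011 0.092]
   tri [0.435 0.01  0.094] 0.0073901887113966775
lid_hinge side [285. 192.] 0.59 [ 0.62  -0.019  0.092]
lid_hinge top [253.7 162.1] 0.68 [ 0.64  -0.017  0.092]
   tri [ 0.626 -0.019  0.098] 0.016716320437283737
sample_box side [264.  211.7] 0.93 [0.546 0.001 0.   ]
sample_box top [248.6 188.5] 0.87 [ 0.554 -0.004  0.   ]
   tri [ 0.546 -0.005  0.008] 0.006336522737365484
balance_mark side [267.8 152.9] 0.86 [0.615 0.162 0.15 ]
balance_mark side [285.  191.1] 0.39 [ 0.594 -0.081  0.15 ]
buffer_4 top [328.7 185.4] 0.45 [ 0.615 -0.367  0.   ]
pe_jar side [199.3 156.2] 0.76 [0.395 0.44  0.   ]
pe_jar top [323.3 223.2] 0.21 [ 0.422 -0.349  0.   ]
   tri [ 0.237 -0.284  0.482] 0.07645746620361418
amber_jar side [217.9 166.6] 0.78 [0.453 0.339 0.   ]
screwdriver side [265.  328.5] 0.71 [ 0.38  -0.494  0.   ]
screwdriver top [353.  234.9] 0.41 [ 0.383 -0.478  0.   ]
   tri [ 0.387 -0.482 -0.017] 0.006074400294817664
tape_roll side [258.7 289.1] 0.76 [ 0.409 -0.348  0.   ]
tape_roll top [322.7 224. ] 0.49 [ 0.418 -0.347  0.   ]
   tri [ 0.413 -0.347  0.002] 0.008256921206466199
water_bath side [267.1 327.5] 0.48 [ 0.387 -0.493  0.   ]
1.2 [ 0.221  0.975  0.    -0.   ]
```

Run:
```python
import cv2
a=cv2.imread("pics/s0.png");b=cv2.imread("pics/t0.png")
cv2.imwrite("pics/s0c.png",cv2.resize(a,(780,585)))
cv2.imwrite("pics/t0c.png",cv2.resize(b[120:270,180:380],(800,600),interpolation=cv2.INTER_CUBIC))
```

```text
(no output)
```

View pics/s0c.png

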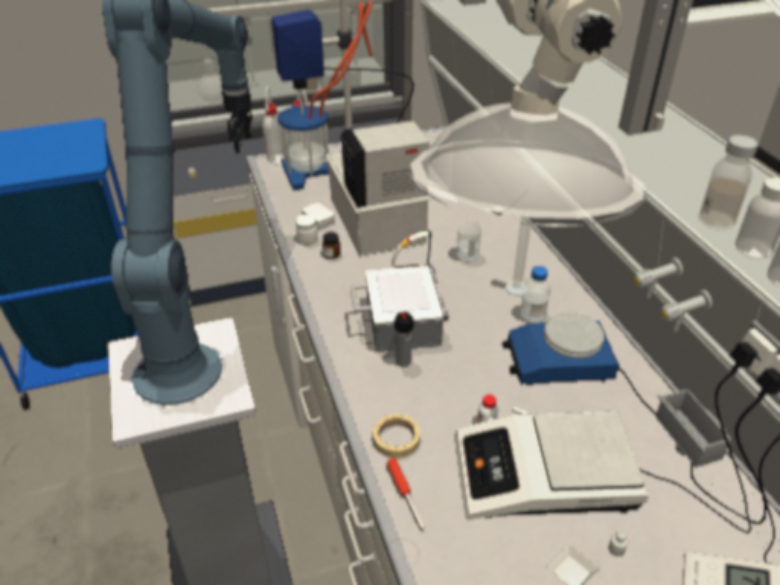

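View pics/t0c.png

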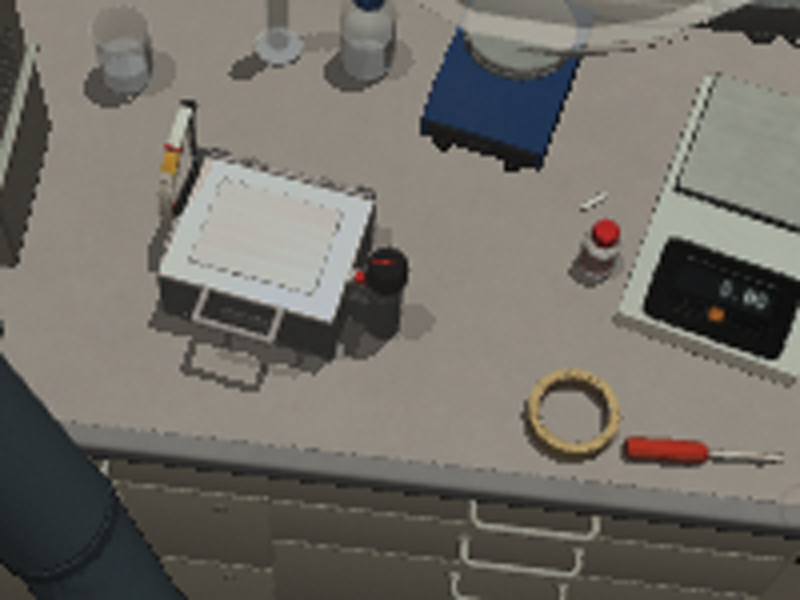

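The top crop shows the box with the lid shut. Cap is at crop (387,270), i.e. full (277,187), the bar middle at about (238,330), i.e. (239.5,202.5), and the red tongue points at the lid. The quadrant is on the left, and the front of the box is clear. Side view: the bath is at the left rear, so I must go round in front of it. Next I fit the box pose from all the features.

Run:
```python
from h import *
from scipy.optimize import least_squares
np.set_printoptions(precision=4,suppress=True)
f=lambda u,v:(180+u/4-.4,120+v/4-.4)
s=lambda u,v:(u*512/780,v*384/585)
obs=[("top",(275.9,187),(-.02,-.14,.132)),("side",(263.1,209),(-.02,-.14,.132)),
("top",f(387,265),(-.02,-.14,.142)),
("side",(233.7,197.5),(-.12,0,.092)),("top",(241.2,200.7),(-.12,0,.092)),("top",f(238,330),(-.12,0,.092)),
("side",(285,192),(.08,0,.092)),("top",(253.7,162.1),(.08,0,.092)),
("side",(264,211.7),(0,0,0)),("top",(248.6,188.5),(0,0,0)),
("top",f(205,152),(.08,.1,.097)),("top",f(375,192),(.08,-.1,.097)),("top",f(328,318),(-.08,-.1,.097)),("top",f(160,270),(-.08,.1,.097)),
("side",(267.8,152.9),(.08-.09*np.cos(1),.114,.092+.09*np.sin(1)))]
def W(p,b):
    c,n=np.cos(p[2]),np.sin(p[2]); return np.array([p[0]+c*b[0]-n*b[1],p[1]+n*b[0]+c*b[1],b[2]])
res=lambda p:np.concatenate([proj(c,W(p,b))-np.array(px) for c,px,b in obs])
r=least_squares(res,[.55,0,-.15],loss="soft_l1")
print(r.x); print(res(r.x).reshape(-1,2).round(1).tolist())
for b in[(-.02,-.14,.132),(-.12,0,.092),(.08,0,.092)]:print(b,W(r.x,b))
print("bath foot", [atz("side",s(*q),0) for q in[(357,252),(428,232),(300,205)]], "jar",atz("side",s(306,240),.0))
print(proj("top",W(r.x,(-.02,-.14,.142))),proj("side",W(r.x,(-.02,-.14,.142))))
```

```text
[ 0.5502  0.0018 -0.1816]
[[0.9, -0.6], [2.5, 0.5], [0.6, -0.6], [-1.0, -2.2], [-3.2, 1.4], [-1.1, 0.0], [1.6, -1.4], [-1.3, 2.0], [1.0, -0.4], [-1.4, 0.6], [0.3, 0.3], [0.6, 1.6], [1.8, 0.8], [-0.7, 0.4], [1.3, 4.3]]
(-0.02, -0.14, 0.132) [ 0.5052 -0.1323  0.132 ]
(-0.12, 0, 0.092) [0.4322 0.0235 0.092 ]
(0.08, 0, 0.092) [ 0.6289 -0.0126  0.092 ]
bath foot [array([0.5224, 0.3251, 0.    ]), array([0.7468, 0.356 , 0.    ]), array([0.4246, 0.6177, 0.    ])] jar [0.3996 0.4278 0.    ]
[276.9601 185.2444] [265.6578 207.2496]
```

```bash
cat >> h.py <<'E'
from scipy.spatial.transform import Rotation as Ro
def down(phi):
    c,s=np.cos(phi),np.sin(phi)
    return Ro.from_matrix(np.array([[-s,c,0],[c,s,0],[0,0,-1.]])).as_quat()
E
python3 - <<'E'
from h import *
np.set_printoptions(precision=3,suppress=True)
R=Ro.from_quat(read_tcp_rot()).as_matrix(); phi0=np.arctan2(R[1,1],R[0,1]); print("phi0",phi0)
for w in [((.28,.40,.30),phi0),((.42,.08,.30),phi0-1)]:
    movel(w[0],down(phi0),speed=.2)if w[1]==phi0 else print(inverse_kinematics(w[0],down(w[1])))
for ph in np.arange(-3,3.1,.5): print(ph,inverse_kinematics((.503,-.13,.20),down(ph)))
print(read_time_s())
E
```

```text
phi0 1.1260145005972753
[-0.812 -0.137  0.49   2.058  0.069  1.205 -0.224]
-3.0 [-0.917  0.566  1.394  1.998 -0.626  1.12  -2.25 ]
-2.5 [-0.917  0.566  1.394  1.998 -0.626  1.12  -1.75 ]
-2.0 [-0.462  0.226  0.716  1.986 -0.177  0.991 -1.661]
-1.5 [-0.503  0.234  0.765  1.987 -0.193  0.993 -1.146]
-1.0 [-0.536  0.241  0.804  1.988 -0.206  0.994 -0.633]
-0.5 [-0.646  0.274  0.94   1.992 -0.262  1.002 -0.08 ]
0.0 [-0.64   0.272  0.933  1.992 -0.259  1.001  0.417]
0.5 [-0.635  0.27   0.926  1.992 -0.256  1.001  0.914]
1.0 [-0.629  0.268  0.919  1.991 -0.253  1.     1.411]
1.5 [-0.673  0.284  0.976  1.993 -0.279  1.004  1.936]
2.0 [-0.647  0.274  0.942  1.992 -0.263  1.002  2.421]
2.5 [ 1.062  0.362 -1.028  1.92   0.355  1.056  2.383]
3.0 [-0.917  0.566  1.394  1.998 -0.626  1.12  -2.533]
2.3167
```

Run:
```python
from h import *
np.set_printoptions(precision=3,suppress=True)
move_ptp((.42,.08,.32),down(0.1))
move_ptp((.503,-.13,.22),down(-.7))
movel((.503,-.13,.175),down(-.7),speed=.15)
print(read_time_s(),read_eef_pos(),read_qpos(),read_finger_gap())
a=save("side","s1");b=save("top","t1")
z=lambda im,u,v,w=50,h=75:cv2.resize(im[v-h:v+h,u-w:u+w,::-1],None,fx=4,fy=4,interpolation=cv2.INTER_CUBIC)
cv2.imwrite("pics/c1.png",np.hstack([z(a,262,195),z(b,272,185)]))
```

```text
5.0583 [ 0.503 -0.129  0.175] [-0.51   0.28   0.78   2.009 -0.243  0.946 -0.303] 0.08533935218265404
```

View pics/c1.png

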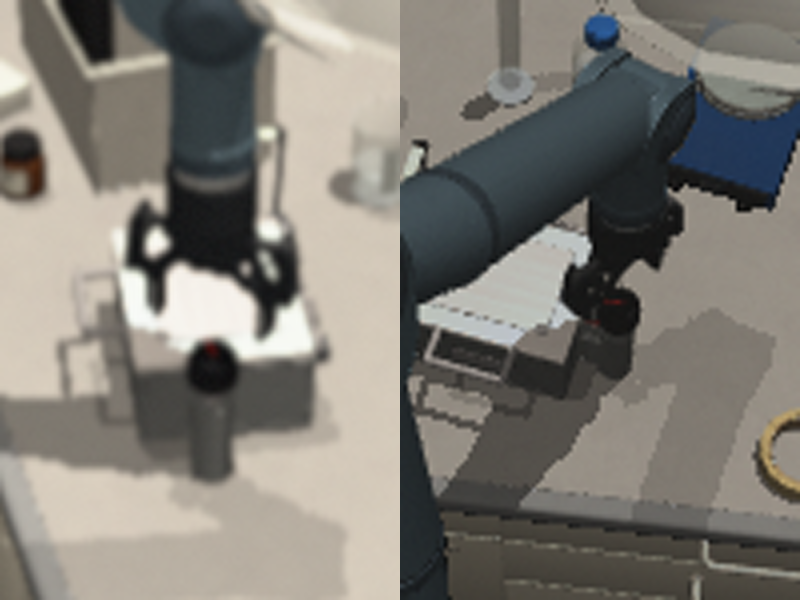

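Side crop: fingertips at (158,305) and (265,335), with the cap midway below at (212,365), i.e. full (265,211). Top: cap at full (276,188). I check these against the calibration, then descend and close gently.

Run:
```python
from h import *
np.set_printoptions(precision=4,suppress=True)
print(proj("side",(.503,-.129,.169)),atz("side",(265,211),.132),atz("top",(275.8,188),.135))
P=(.503,-.131)
movel((*P,.132),down(-.7),speed=.1)
print("f",read_ft_force())
move_gripper(.0,20)
print(read_time_s(),read_eef_pos(),read_finger_gap(),read_ft_force(),read_ft_torque())
```

```text
[264.7896 200.6658] [ 0.5007 -0.139   0.132 ] [ 0.4954 -0.1287  0.135 ]
f [ 0.0219 -0.7051  0.7304]
6.2167 [ 0.504  -0.1315  0.1328] 0.041177546789004926 [ 0.1696 -1.3672  3.1818] [-0.1903 -0.1196  0.0232]
```

Gripped with a gap of 41 mm, and the forces are small. Now I turn joint 7 in steps.

Run:
```python
from h import *
np.set_printoptions(precision=3,suppress=True)
move_gripper(0,35)
q0=np.array(read_qpos())
for d in [.3,.6,.9,1.1,1.2,1.3,1.38]:
    q=q0.copy();q[6]+=d;move_j(q)
    F,T=np.array(read_ft_force()),np.array(read_ft_torque())
    print(d,read_time_s(),F,T,read_qpos()[6]-q0[6],read_finger_gap())
    if abs(T[2])>.8 or np.linalg.norm(F)>30: break
save("top","t2")
```

```text
0.3 6.825 [ 2.198 -2.079  1.775] [-0.208 -0.247  0.11 ] 0.2971822786598604 0.04082649298205097
0.6 7.2167 [ 2.717 -1.838 -0.851] [-0.39  -0.613  0.08 ] 0.5958669908435553 0.04078863483801143
0.9 7.6083 [ 5.353 -2.454 -0.35 ] [-0.464 -0.914  0.065] 0.8949442581351283 0.04077658851518548
1.1 7.9167 [ 5.069 -1.312 -3.009] [-0.512 -1.009  0.146] 1.0950140401803445 0.0408272344047124
1.2 8.1667 [ 4.804 -2.363 -3.685] [-0.427 -1.069  0.122] 1.1949848726016752 0.04052741409814851
1.3 8.4167 [ 5.872 -0.101 -1.545] [-0.112 -1.116 -0.36 ] 1.2927425793865737 0.0409551665098289
1.38 8.6667 [ 4.777  0.11  -1.033] [ 0.291 -1.034 -0.589] 1.3736685387918905 0.04042504443985897
```

The stop was reached: the torque reversed at about 1.28 rad of turn. Release and go above the bar.

Run:
```python
from h import *
np.set_printoptions(precision=3,suppress=True)
move_gripper(.085)
p=read_eef_pos(); movel((p[0],p[1],.21),speed=.15)
move_ptp((.434,.018,.20),down(-.17))
move_gripper(.036)
movel((.434,.018,.135),speed=.1)
print(read_time_s(),read_eef_pos(),read_finger_gap(),read_ft_force())
a=save("side","s3");b=save("top","t3")
for c in("side","top"):
    for n in("lid_bar","lid_hinge"):
        for q in tip_of(c,n)[:2]: print(c,n,q,atz(c,q["at"],.092))
z=lambda im,u,v,w=50,h=75:cv2.resize(im[v-h:v+h,u-w:u+w,::-1],None,fx=4,fy=4,interpolation=cv2.INTER_CUBIC)
cv2.imwrite("pics/c3.png",np.hstack([z(a,245,195),z(b,250,185)]))
```

```text
12.4333 [0.434 0.018 0.135] 0.03617966013420939 [-0.222  0.287 -0.163]
side lid_bar {'at': [268.2, 154.6], 'confidence': 0.64} [0.642 0.23  0.092]
side lid_bar {'at': [230.9, 196.5], 'confidence': 0.57} [0.424 0.019 0.092]
side lid_hinge {'at': [287.2, 189.0], 'confidence': 0.59} [ 0.634 -0.005  0.092]
top lid_bar {'at': [240.1, 202.5], 'confidence': 0.65} [0.431 0.014 0.092]
top lid_hinge {'at': [255.0, 164.2], 'confidence': 0.89} [ 0.63  -0.024  0.092]
```

View pics/c3.png

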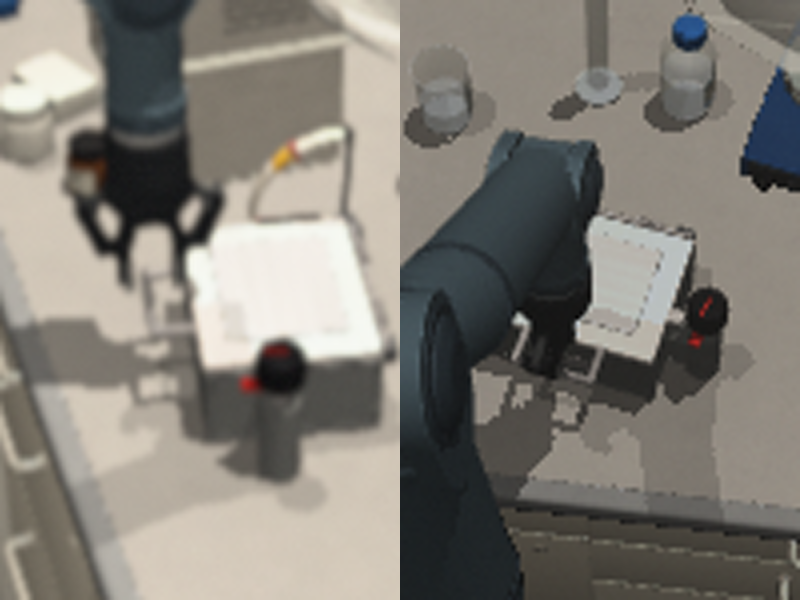

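The red tongue is now swung clear of the lid towards the front (side (248,383), top (695,342) in the crop). The bar runs between the open fingers. Descend with force checks and grip.

Run:
```python
from h import *
np.set_printoptions(precision=3,suppress=True)
for z in(.115,.103,.092):
    movel((.432,.017,z),down(-.18),speed=.08); F=np.array(read_ft_force()); print(z,F)
    if np.linalg.norm(F)>8: break
else:
    move_gripper(0,20)
    print(read_finger_gap(),read_eef_pos(),read_ft_force(),read_ft_torque(),read_time_s())
```

```text
0.115 [-0.022 -0.326  0.665]
0.103 [ 0.154 -0.089  0.367]
0.092 [-0.042 -0.148 -0.263]
0.00932004185473204 [0.431 0.017 0.092] [-3.932  1.295  3.345] [ 0.217  0.796 -0.043] 14.075
```

```bash
cat > arc.py <<'E'
from h import *
import json
np.set_printoptions(precision=3,suppress=True)
YAW=-.18; ex=np.array([np.cos(YAW),np.sin(YAW),0]); ez=np.array([0,0,1.])
B0=np.array([.431,.017,.092]); H=B0+.2*ex
def run(angles,off=0.,q=down(YAW)):
    for a in angles:
        u=-np.cos(a)*ex+np.sin(a)*ez
        movel(H+(.2+off)*u,q,speed=.06)
        F=np.array(read_ft_force()); fr=F@u; ft=F@(np.sin(a)*ex+np.cos(a)*ez)
        off=float(np.clip(off+np.clip(.0002*fr,-.001,.001),-.012,.012))
        d=np.array(read_eef_pos())-H
        print(f"a={a:.2f} tcp={np.arctan2(d[2],-d@ex):.3f} fr={fr:.1f} ft={ft:.1f} fy={F[1]:.1f} off={off*1e3:.1f} gap={read_finger_gap()*1e3:.1f} t={read_time_s():.2f}")
        if np.linalg.norm(F)>30: print("STOP",F); break
    return off
E
python3 - <<'E'
from arc import *
move_gripper(0,30)
off=run(np.arange(.05,.56,.05))
a=save("side","s4");save("top","t4")
for c in("side","top"):
    for q in tip_of(c,"lid_bar")[:2]: print(c,q)
    print(proj(c,read_eef_pos()))
cv2.imwrite("pics/c4.png",cv2.resize(a[110:260,190:340,::-1],(600,600),interpolation=cv2.INTER_CUBIC))
E
```

```text
a=0.05 tcp=0.049 fr=2.7 ft=-2.4 fy=1.3 off=0.5 gap=8.7 t=14.61
a=0.10 tcp=0.101 fr=1.8 ft=-2.0 fy=1.5 off=0.9 gap=8.5 t=14.93
a=0.15 tcp=0.152 fr=0.6 ft=-1.6 fy=2.9 off=1.0 gap=8.9 t=15.24
a=0.20 tcp=0.203 fr=1.5 ft=-2.4 fy=2.7 off=1.3 gap=9.0 t=15.56
a=0.25 tcp=0.253 fr=-0.2 ft=-1.9 fy=1.8 off=1.3 gap=8.9 t=15.88
a=0.30 tcp=0.303 fr=-1.2 ft=-1.9 fy=2.5 off=1.0 gap=9.1 t=16.19
a=0.35 tcp=0.351 fr=-0.2 ft=-1.6 fy=3.4 off=1.0 gap=8.6 t=16.51
a=0.40 tcp=0.400 fr=0.4 ft=-2.5 fy=3.5 off=1.1 gap=8.8 t=16.82
a=0.45 tcp=0.450 fr=1.3 ft=-2.7 fy=4.9 off=1.3 gap=8.7 t=17.14
a=0.50 tcp=0.501 fr=3.3 ft=-1.1 fy=3.7 off=2.0 gap=8.6 t=17.46
a=0.55 tcp=0.553 fr=2.3 ft=-2.3 fy=4.3 off=2.5 gap=8.5 t=17.77
[239.761 172.458]
top {'at': [240.1, 185.8], 'confidence': 0.93}
[240.743 184.606]
```

View pics/c4.png

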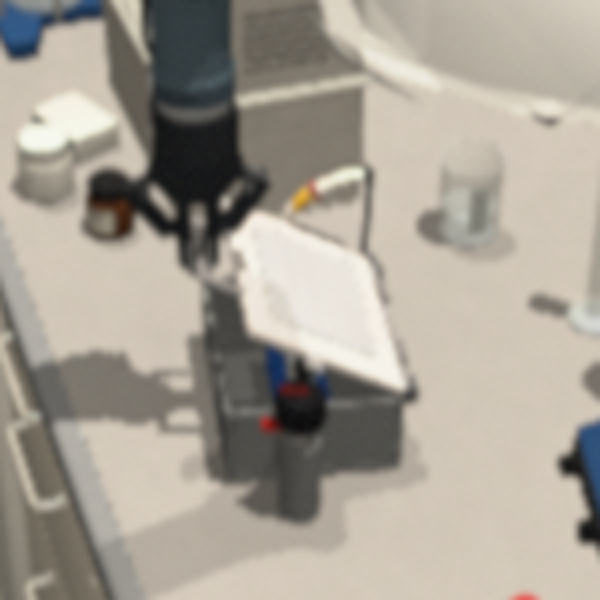

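The lid is up and follows: it is open about 0.55 rad, the bar is in the fingers and the vials are visible. Continue past the balance mark, slowly.

Run:
```python
from arc import *
off=run(np.r_[np.arange(.60,1.11,.05),1.14,1.17],.0025)
pause(.4)
open("off","w").write(str(off))
a=save("side","s5");b=save("top","t5")
for c in("side","top"):
    for q in tip_of(c,"lid_bar")[:2]: print(c,q)
    print(proj(c,read_eef_pos()))
z=lambda im,u,v,w=50,h=75:cv2.resize(im[v-h:v+h,u-w:u+w,::-1],None,fx=4,fy=4,interpolation=cv2.INTER_CUBIC)
cv2.imwrite("pics/c5.png",np.hstack([z(a,262,175),z(b,240,165)]))
```

```text
a=0.60 tcp=0.605 fr=0.1 ft=-0.9 fy=4.3 off=2.5 gap=8.6 t=18.29
a=0.65 tcp=0.653 fr=-0.5 ft=-1.2 fy=3.8 off=2.4 gap=8.6 t=18.61
a=0.70 tcp=0.701 fr=3.0 ft=-1.7 fy=4.9 off=3.0 gap=8.8 t=18.93
a=0.75 tcp=0.753 fr=2.5 ft=-1.3 fy=3.8 off=3.5 gap=8.8 t=19.24
a=0.80 tcp=0.805 fr=1.2 ft=-1.2 fy=3.3 off=3.8 gap=9.0 t=19.56
a=0.85 tcp=0.854 fr=-1.4 ft=-0.8 fy=4.4 off=3.5 gap=8.6 t=19.88
a=0.90 tcp=0.903 fr=4.5 ft=-0.2 fy=2.7 off=4.4 gap=8.8 t=20.19
a=0.95 tcp=0.954 fr=-0.1 ft=-1.0 fy=3.1 off=4.4 gap=8.5 t=20.51
a=1.00 tcp=1.005 fr=4.1 ft=-0.5 fy=2.7 off=5.2 gap=8.4 t=20.82
a=1.05 tcp=1.055 fr=0.1 ft=-0.1 fy=1.5 off=5.2 gap=8.9 t=21.15
a=1.10 tcp=1.104 fr=2.1 ft=-0.1 fy=2.4 off=5.6 gap=9.1 t=21.48
a=1.14 tcp=1.143 fr=-1.3 ft=-0.8 fy=1.0 off=5.4 gap=8.4 t=21.76
a=1.17 tcp=1.173 fr=-0.1 ft=-0.2 fy=1.5 off=5.4 gap=9.0 t=22.01
side {'at': [265.2, 152.9], 'confidence': 0.8}
side {'at': [286.6, 189.8], 'confidence': 0.37}
[265.964 150.566]
top {'at': [247.7, 155.4], 'confidence': 0.81}
[247.473 154.78 ]
```

View pics/c5.png

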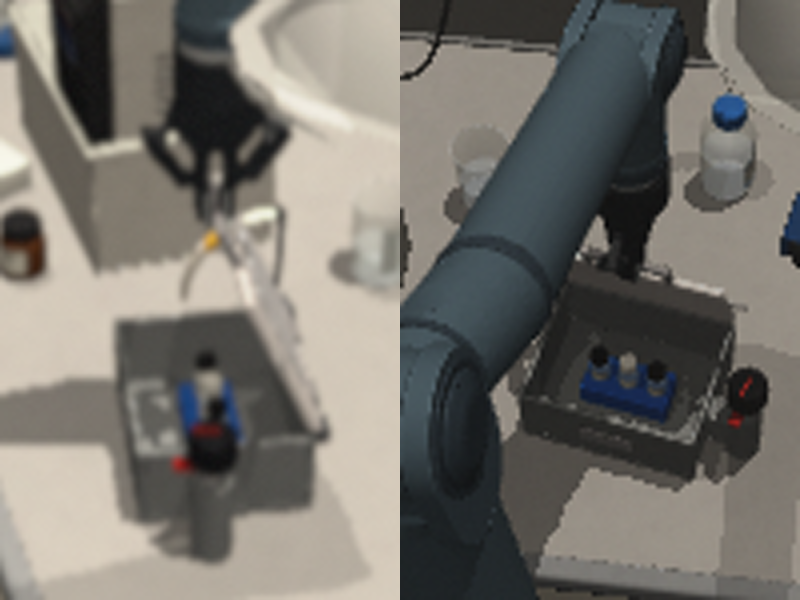

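The lid is clearly past the mark. In the side crop its edge runs from the hinge at about (320,432) up to (215,200), the pointer is beyond the yellow band, and the top view shows the box fully open with the cap tongue clear. Bar tip and TCP agree within about 2 px. Now back to about 0.83.

Run:
```python
from arc import *
off=run(np.r_[1.13,np.arange(1.09,.84,-.04),.84],float(open("off").read()))
pause(.5)
a=save("side","s6");b=save("top","t6")
Hh=H+[0,0,.0]
for c in("side","top"):
    for q in tip_of(c,"lid_bar")[:2]: print(c,q)
    print("tcp",proj(c,read_eef_pos()))
    for t in(.72,.83,.94): print(t,proj(c,Hh+.2*(-np.cos(t)*ex+np.sin(t)*ez)))
print(read_ft_force(),read_finger_gap(),read_joint_vel(),read_time_s())
z=lambda im,u,v,w=50,h=75:cv2.resize(im[v-h:v+h,u-w:u+w,::-1],None,fx=4,fy=4,interpolation=cv2.INTER_CUBIC)
cv2.imwrite("pics/c6.png",np.hstack([z(a,262,175),z(b,250,165)]))
```

```text
a=1.13 tcp=1.127 fr=-0.8 ft=-0.5 fy=0.4 off=5.2 gap=8.5 t=22.89
a=1.09 tcp=1.089 fr=-0.8 ft=0.3 fy=-0.7 off=5.1 gap=8.6 t=23.18
a=1.05 tcp=1.047 fr=2.3 ft=0.5 fy=-0.3 off=5.5 gap=8.7 t=23.46
a=1.01 tcp=1.007 fr=-3.3 ft=0.3 fy=-0.1 off=4.9 gap=8.6 t=23.74
a=0.97 tcp=0.964 fr=-0.2 ft=1.0 fy=0.1 off=4.8 gap=8.8 t=24.02
a=0.93 tcp=0.925 fr=2.4 ft=0.6 fy=0.2 off=5.3 gap=8.5 t=24.31
a=0.89 tcp=0.887 fr=-0.8 ft=1.4 fy=-0.4 off=5.1 gap=8.7 t=24.59
a=0.85 tcp=0.848 fr=-4.1 ft=0.4 fy=-0.9 off=4.3 gap=8.5 t=24.88
a=0.84 tcp=0.837 fr=0.5 ft=0.3 fy=0.6 off=4.4 gap=8.6 t=25.12
side {'at': [251.4, 162.2], 'confidence': 0.78}
tcp [249.635 160.742]
0.72 [245.813 165.845]
0.83 [250.159 161.785]
0.94 [255.021 158.073]
top {'at': [242.1, 172.9], 'confidence': 0.51}
tcp [243.196 171.341]
0.72 [242.265 176.787]
0.83 [243.365 171.579]
0.94 [244.613 166.241]
[-2.602  0.027  3.525] 0.00869080800353402 [-0.001 -0.    -0.     0.001 -0.001  0.001 -0.   ] 25.825
```

View pics/c6.png

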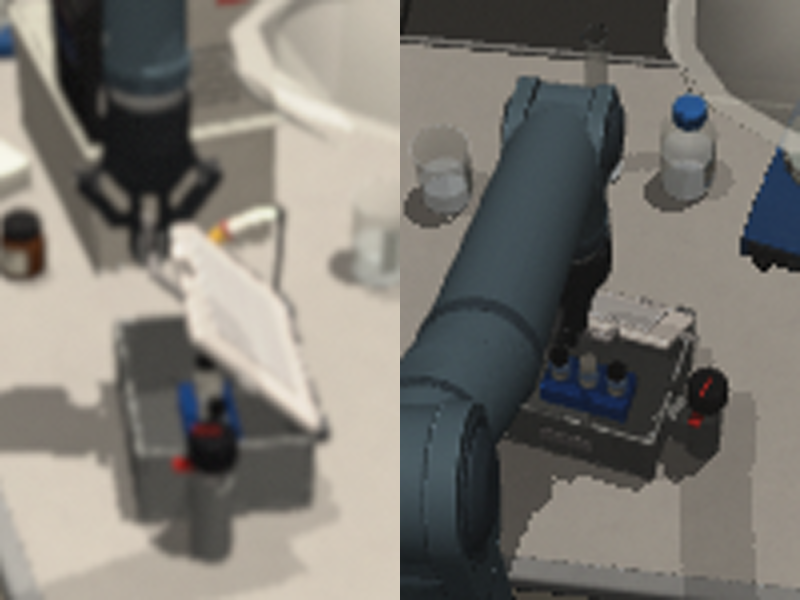

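The red mark is visible again at crop (230,225). The lid edge crosses the yellow band just below it. Bar detections give 0.80 to 0.85 rad, and the arm is still. Handing in.

```bash
python3 -c "
from bench import *
print(read_time_s()); sign_off()"
```

```text
25.825
the job is handed in; nothing more can be done
```

I turned the locking cap anticlockwise onto its stop, and the last pictures show its red tongue clear of the lid. I then raised the lid by its bar to about 1.16 rad and held it there in the grip for over 0.4 s. Finally I brought it back to about 0.83 rad and handed in at 25.8 s, still holding it.

- **Lid angle at the end:** the arm position gave 0.84 rad. The bar detections in the two cameras gave about 0.80 to 0.85, inside the yellow band (0.72 to 0.94).
- **Hold at the end:** finger gap was 8.7 mm on the 10 mm bar and the joint speeds were close to zero.
- **One small disagreement:** during the raise, the hand's arc drifted about 5 mm out from the hinge I had estimated. That is probably the bar sitting a few mm below the grasp point, and it is worth about 0.02 rad in the angles above.
- **Bystanders:** I saw no contact with any of the other things and the forces stayed small, but I did not measure their positions again at the end.

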